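# Press a bonded plaque with a toggle clamp and set it on the viewing stand

### The job

The brass-faced plaque in the clamp fixture has just been cemented: swing the dark red handle over until the toggle clamp snaps past centre and presses the plaque, let go of it and leave it clamped on its own for two seconds, then swing the handle back down so the clamp is fully open again. Then lift the plaque out and set it down level, brass side up, squarely on both yellow rests of the viewing stand, between their end stops, letting go only once it lies there. Leave the dropper bottle, jar and hammer where they are.

Things in the scene. Friction and masses are not known exactly. Their poses are not given: they have to be found in the camera images.
- fixture: Toggle clamp fixture, fixed: aluminium base 235 x 84 x 12 mm (x -55 to +180 mm). Origin on the bench under the handle pivot; z up, x horizontal from clamp to nest, y along the clamp's hinge axes. Steel clamp cheeks: x -25 to +37 mm, y within 15 mm, up to z 82 mm.
- clamp_pivot (a point): Handle's hinge, at (0, 0, 55) mm in the fixture; axes as the fixture's. The clamp arm, a 14 mm square bar 100 mm long, has its own hinge at (18, 0, 66) mm. With the handle at 0 it stands leaning 32 deg back (fixture x -65 to +15 mm, up to z 165 mm); at 0.3 it leans slightly forward, its pad close to the plaque's way up. Shut, it lies level over the plaque.
- clamp_handle (a joint): Handle angle about fixture +y, rad: 0 = fully open (leaning 86 deg back to fixture -x), grows as it swings up and over to +x. Hardest just before dead centre, 1.44 (5 N at the grip); past it, it snaps to the stop at 1.55 (leaning 3 deg to +x) and stays, pressing with about 6 N. Elsewhere friction holds it where left. The arm follows it. Open: below 0.30; it starts so.
- clamp_grip (a point): Centre of the dark red grip, 115 mm from the handle pivot, about 63 mm above the bench when fully open, 170 mm when shut. The grip is 26 x 26 mm across and 72 mm long along the handle. Pinched from above across fixture y, it turns between the fingers as it swings.
- clamp_pad: Orange pressure pad on a sprung steel spindle at the arm's end, 22 mm diameter; it comes down on the middle of the plaque. Origin 30 mm above the pad's face, on the arm.
- plaque: Plaque to be pressed: dark wood with a brass face on top, 110 (x) x 54 (y) x 10 (z) mm, about 0.15 kg. Origin at the centre of its underside, z up, x along its length. It starts lying in the nest of the fixture, its length along fixture x.
- nest (a point): Where the seated plaque's origin lies: (105, 0, 34) mm in the fixture, axes as the fixture's; middle of a grey pedestal 90 x 34 mm. End stops at x 45 and 165 mm and four 8 mm pins at x 62 and 148, y +-33 mm, up to z 40 mm. The plaque's long edges overhang the pedestal by 10 mm, with 22 mm of finger room down to the base.
- stand: Viewing stand, fixed: black base 190 x 90 x 12 mm with a white light strip, and two posts carrying yellow rests, tops level at z 120 mm, each 34 (x) x 50 (y) mm, centred at x +-48 mm; between them a gap from x -31 to +31 mm, where fingers have 100 mm of room below. Yellow end stops at x +-65 to 69 mm rise 6 mm above the rests. Origin on the bench at its middle, z up, x from rest to rest.
- rest (a point): Middle of the viewing stand at the level of the rests' tops, 120 mm above the bench: the plaque's origin belongs here, its length along stand x (either way round). Axes as the stand's.
- dropper: Bystander, leave alone: small clear dropper bottle with white cap, 36 mm diameter, 85 mm tall; origin at the centre of its underside.
- jar: Bystander, leave alone: green glass jar with steel lid, 90 mm diameter, 100 mm tall; origin at the centre of its underside.
- hammer: Bystander, leave alone: hammer with dark red handle, 240 mm long, lying flat; origin at the centre of its underside.

How it is judged:
On the way, in this order (a step that is already met when the one before it is completed fails the run):
1. the clamp is shut past centre by itself, out of the gripper, pressing the plaque in its nest, for 1.5 s (horizontal distance between plaque and nest below 0.008 m and z of plaque in the frame of nest below 0.004 m and value of joint clamp_handle above 1.48 rad and contact force between clamp_pad and plaque above 2.5 N and contact force between the fingers and fixture below 0.3 N), for 1.5 s.
2. the clamp is swung back open, the plaque still in its nest (horizontal distance between plaque and nest below 0.008 m and z of plaque in the frame of nest below 0.004 m and value of joint clamp_handle below 0.3 rad), for 0.2 s.
3. the gripper has lowered the plaque on to the rests, or to within 6 mm of them, before letting go (horizontal distance between plaque and rest below 0.014 m and angle between the x axis of plaque and the x axis of stand, either way round below 0.15 rad and linear speed of plaque below 0.02 m/s and value of joint clamp_handle below 0.3 rad and z of plaque in the frame of rest between -0.004 and 0.006 m and angle between plaque's own z axis and vertical below 0.12 rad and contact force between plaque and the fingers above 0.5 N), for 0.05 s.
At the end, for the whole second after the job is handed in: The plaque lies released, still and level (within 3 deg), brass up, on both rests of the viewing stand, its middle within 14 mm of the stand's middle in plan and its underside within 4 mm of the rests' tops, its length within 8 deg of the stand's; the clamp is open (handle below 0.30 rad) (horizontal distance between plaque and rest below 0.014 m and z of plaque in the frame of rest between -0.004 and 0.004 m and angle between the x axis of plaque and the x axis of stand, either way round below 0.15 rad and angle between plaque's own z axis and vertical below 0.06 rad and linear speed of plaque below 0.02 m/s and value of joint clamp_handle below 0.3 rad and contact force between plaque and stand above 0.3 N); the robot touches nothing.
It fails at once if a bystander is moved by more than 30 mm (distance of any of dropper, jar, hammer from where it was at the start of the episode above 0.03 m).
It fails at once if the plaque is turned over or tipped steeply (angle between plaque's own z axis and vertical above 0.7 rad).
It also fails if it takes over 64 s, if anything falls off the work surface, if the arm or the gripper's body presses on something with over 40 N, if the wrist force passes 120 N, or if a joint passes its speed limit or range.

### The arm

A 7-joint arm with a two-finger parallel gripper is mounted at the origin on the work surface. World frame = base frame: x ahead of the robot, y to its left, z up, the work surface at z = 0. Lengths are in m, angles in rad, forces in N, time in s.
With the tool pointing down it reaches from about 0.35 to 0.9 m from the base axis. Payload 7.2 kg.
Tool frame: the origin (TCP) lies on the centre line of the jaws, within the pads' length; the fingertips stand 25 mm ahead of it and the grasp point (between the pads) lies 6 mm ahead of it; z points along the fingers, y is the line along which they close (so a half turn about z gives the same grasp; the last joint's range is limited). The gripper opens to 85 mm and grips with 20 to 120 N. Pads are 22 mm wide; open, the fingers measure 114 mm over their backs; the gripper's body (76 mm by 85 mm) begins 54 mm behind the grasp point. The pads swing forward as they close: fully open they stand 13 mm farther back than shut.
Start: joints at [1.063, 0.411, -0.013, 1.596, 0.006, 1.134, -0.082], TCP at [0.266, -0.566, 0.256] pointing down, gripper open.
Joint ranges: [-2.95, 2.95], [-0.29, 1.99], [-1.47, 1.44], [0.14, 2.54], [-1.03, 4.17], [0.13, 1.85], [-2.86, 2.86]. Speed limits (rad/s): [2.39, 2.39, 3.01, 3.01, 3.14, 3.14, 3.14].

### API

Orientations are given as a unit quaternion [w, x, y, z].
In Python, from rig import r, viewer gives the robot as it stands (r), with the cameras (viewer).
- The arm moves only by the shell command python3 steer.py FILE [OPENING] [FORCE], which reads ROWS from the file FILE. ROWS is one flat JSON list of numbers that holds 1 to 5 rows one after another, with no inner brackets; each row has 6 numbers: dx, dy, dz in parts of the range, where 1.0 means 750 mm, then a rotation vector rx, ry, rz in fractions of the full range, 1 being 180 degrees; each row shifts and turns the commanded pose from where the row before left it, along the tool's axes as they then stand; what a row does not reach is not made up. A row lasts 1/12 s, in which the tool goes at most 0.0417 m and 0.125 rad, less where a joint would pass 70% of its speed; a pose out of reach is approached as far as the arm can. OPENING is the opening from 0.0 (shut) to 1.0 (fully open), set as the command begins (- or left out keeps the last). The fingers move at their own pace and stop on an object; FORCE is the grip in N (left out, the last holds). Time passes only in rows, so rows that do not move let the fingers close. It prints the time, the measured TCP pose, the force, the opening and the grip force at its end. A shift or turn number past 1, either way, is cut back to 1. Input that does not fit is refused with a message, and nothing moves.
- r.get_obs(): the state, without advancing time (a new reading comes with each control period).
- viewer.grab_frame(name): name is "scene" or "top" or "wrist"; returns the picture (400x640x3 uint8, red, green, blue); there is no depth.
- viewer.calibration(name): a dict with "vfov" (degrees; the focal length in pixels is half the picture's height over the tangent of half this angle, whatever the lens; pixels are square), "cx", "cy" (the principal point, pixels), "k1" (the pictures are not rectified: a ray, as slopes to the right and down, at radius r is drawn at 1 + k1 r^2 times it, then the intrinsics apply), "rvec" (rotation vector, rad) and "tvec" (3), from world to camera coordinates, as OpenCV has them. Camera axes: x right, y down, z forward; pixel columns grow to the right and rows downward; lengths in m; the calibration is good to about 2 mm. A picture is of the moment at which its call begins: read the wrist's pose just before it. calibration takes no time and is no camera call; for the wrist camera it gives the pose at the moment of the call.
- r.sign_off(): hands the job in; it is judged then, once.
The state is a dict: "time": time; "q": joint angles; "qvel": joint speeds; "tau": joint torques, N m; "tcp_pos": TCP position; "eef_rot": TCP orientation; "force": force on the tool from outside, world axes, zero at the start; "ft_torque": the same for the moment, N m; "opening": opening from 0.0 (shut) to 1.0 (fully open); "gripper_force": force on a finger pad.
Only numpy, scipy, OpenCV 4.12 (cv2) and the standard library are available. Lean on these libraries where they do the work, as an engineer would, in place of code of your own. Each camera call takes 0.05 s, during which the arm holds its last target. There are 200 camera calls.

## Working session

There is one attempt and no reset: what is moved stays moved. The work goes in short steps, Python scripts to look and compute and a shell command to move; the robot and the scene stay as the last step left them, time stands still between calls to the robot, and variables do not carry over. Pictures are saved under pics/ and viewed, at most 10 in all, crops included, and the job is handed in when it is done.

```bash
ls; mkdir -p pics
python3 - <<'E'
from rig import r, viewer
import cv2,numpy as np
o=r.get_obs();print({k:np.round(v,3) for k,v in o.items()})
for n in("scene","top"):
    f=viewer.grab_frame(n);cv2.imwrite(f"pics/{n}0.png",f[...,::-1]);print(n,viewer.calibration(n))
E
```

```text
pics
rig.py
steer.py
{'time': np.float64(0.0), 'q': array([ 1.063,  0.412, -0.013,  1.597,  0.006,  1.134, -0.082]), 'qvel': array([ 0.002, -0.001, -0.002,  0.001,  0.   ,  0.001,  0.001]), 'tau': array([-0.0000e+00, -6.0064e+01,  6.8300e-01, -2.9942e+01,  1.4000e-02,
        1.1000e-02, -0.0000e+00]), 'tcp_pos': array([ 0.266, -0.565,  0.255]), 'eef_rot': array([-0.001,  0.976,  0.218, -0.   ]), 'force': array([-0.225, -0.135, -0.89 ]), 'ft_torque': array([-0.005,  0.032,  0.001]), 'gripper_force': np.float64(0.0), 'opening': np.float64(0.998)}
scene {'vfov': 55.731529158589126, 'cx': 323.76003969875563, 'cy': 194.788714074602, 'k1': -0.025098283885316888, 'rvec': array([ 1.91868526,  1.05159972, -0.56089487]), 'tvec': array([-0.33209444, -0.19007532,  1.32700872])}
top {'vfov': 42.54190101658736, 'cx': 318.2528465134674, 'cy': 207.9625340305322, 'k1': -0.034338192749715446, 'rvec': array([ 2.1671977 , -2.13595662,  0.15985294]), 'tvec': array([-0.02083862,  0.62780236,  1.15977578])}
```

View pics/scene0.png

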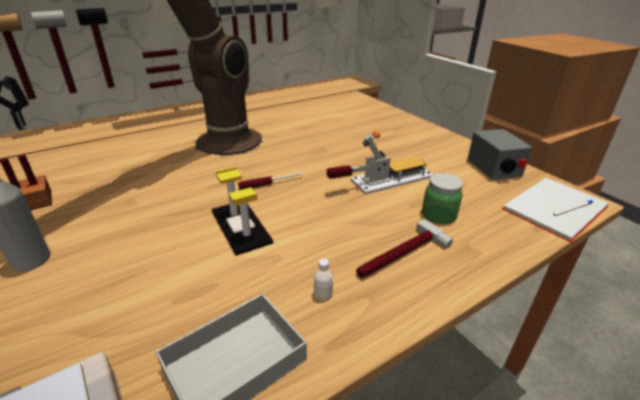

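View pics/top0.png

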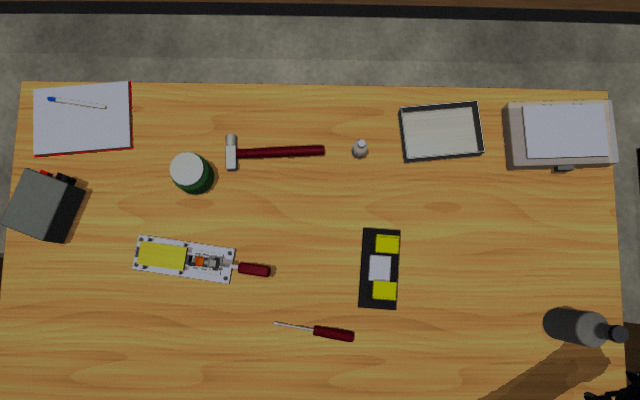

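The scene picture shows the fixture (355-430, 130-190), grip at (340,171), and the stand (215-270, 170-250). In the top picture the fixture is at (135-270, 235-283), with the stand at (360-400, 228-308). I'll enlarge both to read corners.

```bash
cat > h.py <<'E'
from rig import r, viewer
import cv2,numpy as np
from scipy.spatial.transform import Rotation as R
from scipy.optimize import least_squares
def cam(c):
    if isinstance(c,str): c=viewer.calibration(c)
    f=200/np.tan(np.radians(c["vfov"])/2)
    return np.array([[f,0,c["cx"]],[0,f,c["cy"]],[0,0,1.]]),np.array([c["k1"],0,0,0.]),np.array(c["rvec"]),np.array(c["tvec"])
def ray(c,uv):
    K,d,rv,t=cam(c);M=cv2.Rodrigues(rv)[0]
    n=cv2.undistortPoints(np.array(uv,float).reshape(-1,1,2),K,d)[:,0]
    return -M.T@t, np.c_[n,np.ones(len(n))]@M
def onz(c,uv,z):
    o,v=ray(c,uv);return o+v*((z-o[2])/v[:,2:])
def tri(obs): # list of (cam,uv)
    A=np.zeros((3,3));b=np.zeros(3)
    for c,uv in obs:
        o,v=ray(c,[uv]);v=v[0]/np.linalg.norm(v[0]);P=np.eye(3)-np.outer(v,v);A+=P;b+=P@o
    return np.linalg.solve(A,b)
def proj(c,X):
    K,d,rv,t=cam(c);return cv2.projectPoints(np.array(X,float).reshape(-1,1,3),rv,t,K,d)[0][:,0]
def state():
    o=r.get_obs();w,x,y,z=o["eef_rot"];return np.array(o["tcp_pos"]),R.from_quat([x,y,z,w]),o
E
python3 - <<'E'
import cv2,numpy as np
t=cv2.imread("pics/top0.png")[215:315,125:425];s=cv2.imread("pics/scene0.png")[125:255,205:445]
t=cv2.resize(t,(798,266),interpolation=cv2.INTER_CUBIC);s=cv2.resize(s,(600,325),interpolation=cv2.INTER_CUBIC)
c=np.zeros((591,798,3),np.uint8);c[:266]=t;c[266:,:600]=s;cv2.imwrite("pics/c0.png",c)
E
```

```text
(no output)
```

View pics/c0.png

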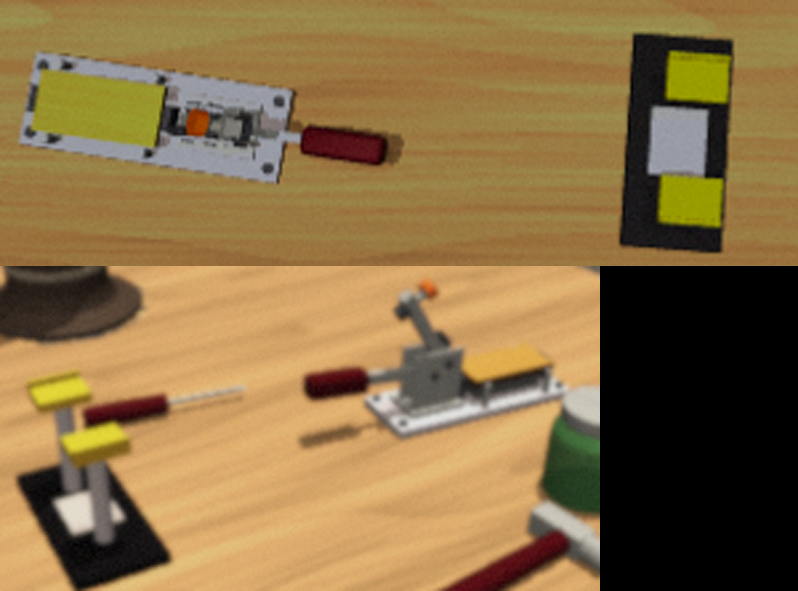

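Crop reading: plate corners (37,52), (295,90), (280,183), (20,144). Plaque corners are (40,68), (167,82), (157,148), (33,133), and the grip's centre is at (344,145). Stand base corners are (633,34), (732,41), (720,252), (620,243). I'll fit the poses from these.

```bash
cat > fit0.py <<'E'
from h import *
T=lambda p:(np.array(p,float)+.5)/2.66-.5+[125,215]
S=lambda p:(np.array(p,float)-[0,266]+.5)/2.5-.5+[205,125]
ct,cs=viewer.calibration("top"),viewer.calibration("scene")
def fit(items,x0):
    # items: cam, pixel, local xyz(mm), uses dz flag
    def f(p):
        M=R.from_euler('z',p[2]).as_matrix();e=[]
        for c,uv,X in items:
            e.append(proj(c,(M@(np.array(X)/1000.))+[p[0],p[1],p[3]])[0]-uv)
        return np.concatenate(e)
    s=least_squares(f,x0,loss="soft_l1");return s.x,f(s.x).reshape(-1,2).round(1)
base=[(ct,T(p),X) for p,X in [((37,52),(180,-42,12)),((295,90),(-55,-42,12)),((280,183),(-55,42,12)),((20,144),(180,42,12))]]
pl=[(ct,T(p),X) for p,X in [((40,68),(160,-27,44)),((167,82),(50,-27,44)),((157,148),(50,27,44)),((33,133),(160,27,44))]]+\
 [(cs,S(p),X) for p,X in [((530,349),(160,27,44)),((552,362),(160,-27,44)),((482,380),(50,-27,44))]]
st=[(ct,T(p),X) for p,X in [((633,34),(95,45,12)),((732,41),(95,-45,12)),((720,252),(-95,-45,12)),((620,243),(-95,45,12))]]+\
 [(cs,S(p),X) for p,X in [((18,478),(-95,-45,12)),((168,560),(95,45,12)),((80,588),(95,-45,12))]]
re=[(ct,T(p),X) for p,X in [((666,99),(31,25,120)),((728,103),(31,-25,120)),((661,175),(-31,25,120)),((723,178),(-31,-25,120)),((668,51),(69,25,126)),((731,54),(69,-25,126)),((659,223),(-69,25,126)),((720,227),(-69,-25,126))]]
if __name__=="__main__":
  for n,it,x0 in[("base",base,[.5,.2,1.5,0]),("plaque",pl,[.5,.2,1.5,0]),("both",base+pl,[.5,.2,1.5,0]),("stand",st,[.5,-.2,0,0]),("rests",re,[.5,-.2,0,0])]:
    x,e=fit(it,x0);print(n,x.round(4),e.tolist())
  print("grip tri",tri([(ct,T((344,145))),(cs,S((337,383)))]))
E
python3 fit0.py
python3 - <<'E'
from h import *
print(cam("wrist")); print(state()[:2][0], state()[1].as_matrix().round(3))
E
```

```text
base [4.9800e-01 2.4320e-01 1.4416e+00 1.4000e-03] [[0.2, -0.1], [0.0, -0.2], [-0.2, 0.1], [-0.1, 0.2]]
plaque [5.0280e-01 2.4460e-01 1.4771e+00 2.0000e-04] [[0.5, 0.5], [-0.6, 0.5], [-0.1, -1.1], [-0.4, -0.7], [-1.9, -2.0], [1.2, 0.2], [-1.1, 0.9]]
both [4.9880e-01 2.4400e-01 1.4459e+00 5.0000e-04] [[-0.1, -0.1], [-0.3, -0.6], [-0.3, -0.3], [-0.3, 0.2], [1.3, 0.2], [0.0, 1.6], [-0.2, -0.1], [-0.3, -1.2], [-1.7, -2.0], [0.9, 0.4], [-2.1, 0.6]]
stand [ 0.4912 -0.1585 -0.065  -0.0049] [[0.1, -0.6], [0.2, -0.3], [0.0, 0.4], [-0.4, 0.8], [-0.1, 0.4], [2.4, -0.8], [-1.0, 0.6]]
rests [ 0.4908 -0.1578 -0.0595  0.0072] [[-0.2, -0.4], [-0.4, -0.2], [-0.0, -0.1], [-0.1, 0.5], [0.4, -0.1], [-0.2, 0.5], [-0.0, -0.1], [0.5, 0.1]]
grip tri [0.48273259 0.13180946 0.06495267]
(array([[317.16522474,   0.        , 323.73513851],
       [  0.        , 317.16522474, 196.12607999],
       [  0.        ,   0.        ,   1.        ]]), array([-0.04033203,  0.        ,  0.        ,  0.        ]), array([-2.42892932,  1.53951502,  0.23769405]), array([-0.62465269, -0.03875668,  0.37907592]))
[ 0.26588596 -0.56518215  0.25552896] [[ 0.905  0.426 -0.001]
 [ 0.426 -0.905  0.001]
 [-0.    -0.001 -1.   ]]
```

The rows are not in the units I measure in: shifts go in shares of 750 mm and turns go in shares of 180 degrees. I convert before sending: -0.125 rad / 3.1416 = -0.0398.

```bash
for i in 1 2; do echo '[0,0,0,0,0,-0.0398,0,0,0,0,0,-0.0398,0,0,0,0,0,-0.0398,0,0,0,0,0,-0.0398]' > next.json && python3 steer.py next.json 1.0 30; done
cat >> h.py <<'E'
def to(x,y,z,yaw):
    p,q,o=state();T=q.as_matrix();D=R.from_euler('z',yaw).as_matrix()@np.diag([1,-1,-1.])
    print("d tool",(T.T@(np.array([x,y,z])-p)).round(4),"rot",R.from_matrix(T.T@D).as_rotvec().round(4))
E
python3 -c "
from h import *
to(.482,.10,.255,1.442)"
```

```text
time: 0.43
tcp_pos: [0.266, -0.5653, 0.2558]
eef_rot: [-0.0, 0.89, 0.456, -0.0]
force: [-0.3, -0.1, -0.3]
opening: 0.997
gripper_force: 0.0
time: 0.77
tcp_pos: [0.2659, -0.5653, 0.2558]
eef_rot: [-0.0, 0.75, 0.662, 0.0]
force: [-1.1, 0.2, -0.1]
opening: 0.997
gripper_force: 0.0
d tool [0.687  0.1316 0.0012] rot [-0.0005 -0.0008  0.004 ]
```

Scaled: 0.04 m / 0.75 = 0.0533, 0.0077 m / 0.75 = 0.0103.

```bash
for i in 1 2 3; do echo '[0.0533,0.0103,0,0,0,0,0.0533,0.0103,0,0,0,0,0.0533,0.0103,0,0,0,0,0.0533,0.0103,0,0,0,0,0.0533,0.0103,0,0,0,0]' > next.json && python3 steer.py next.json >/dev/null; done;  echo '[0.0533,0.0103,0,0,0,0,0.0533,0.0103,0,0,0,0,0,0,0,0,0,0]' > next.json && python3 steer.py next.json
python3 - <<'E'
from h import *
to(.482,.10,.255,1.442)
import json
c=viewer.calibration("wrist");f=viewer.grab_frame("wrist");cv2.imwrite("pics/w1.png",f[...,::-1])
json.dump({k:np.array(v).tolist() for k,v in c.items()},open("w1.json","w"))
M=R.from_euler('z',1.442).as_matrix()
for X in [(160,-27,44),(50,-27,44),(50,27,44),(160,27,44),(-79,0,63),(-151,0,65),(-55,42,12),(-55,-42,12)]:
    print(X,proj(c,M@(np.array(X)/1000)+[.498,.2432,0]).round(0)[0])
E
```

```text
time: 2.27
tcp_pos: [0.4855, 0.1002, 0.2567]
eef_rot: [-0.001, 0.749, 0.663, 0.002]
force: [-0.0, 0.5, 0.1]
opening: 0.996
gripper_force: 0.0
d tool [-0.0006 -0.0034  0.0017] rot [ 0.0009 -0.0053  0.0071]
(160, -27, 44) [ 350. -179.]
(50, -27, 44) [347. -35.]
(50, 27, 44) [288. -35.]
(160, 27, 44) [ 286. -180.]
(-79, 0, 63) [317. 111.]
(-151, 0, 65) [317. 185.]
(-55, 42, 12) [279.  87.]
(-55, -42, 12) [357.  87.]
```

View pics/w1.png

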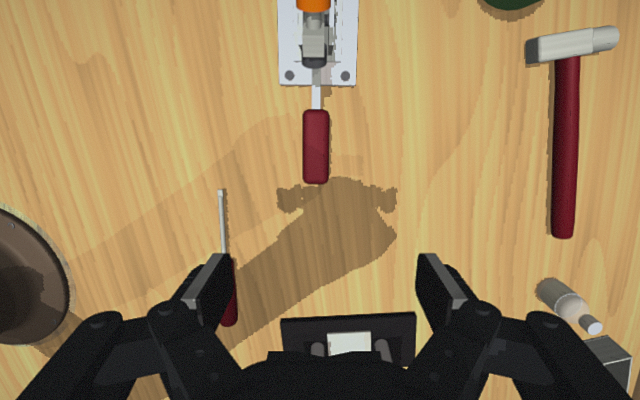

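The wrist picture shows the grip at columns 303-329, rows 110-185, and the plate corners at (278,85) and (357,87). These agree with the fitted pose to about 1 px, so I'll go down to the grip.

Scaled: 0.0235 m / 0.75 = 0.0313, -0.003 m / 0.75 = -0.004, 0.007 rad / 3.1416 = 0.0022.

```bash
echo '[0.0313,-0.004,0,0,0,0.0022,0,0,0,0,0,0,0,0,0,0,0,0]' > next.json && python3 steer.py next.json >/dev/null; echo '[0,0,0.0493,0,0,0,0,0,0.0493,0,0,0,0,0,0.0493,0,0,0,0,0,0.04,0,0,0,0,0,0.0267,0,0,0]' > next.json && python3 steer.py next.json;  echo '[0,0,0.02,0,0,0,0,0,0.016,0,0,0,0,0,0,0,0,0,0,0,0,0,0,0]' > next.json && python3 steer.py next.json; python3 -c "
from h import *
to(.4826,.1242,.069,1.442)"
```

```text
time: 2.98
tcp_pos: [0.4833, 0.1127, 0.0923]
eef_rot: [-0.0, 0.755, 0.656, -0.002]
force: [0.6, -0.3, -0.5]
opening: 1.0
gripper_force: 0.0
time: 3.32
tcp_pos: [0.4847, 0.1144, 0.0682]
eef_rot: [-0.0, 0.754, 0.656, -0.0]
force: [0.9, 0.2, 0.8]
opening: 0.999
gripper_force: 0.0
d tool [ 0.0094 -0.0035 -0.0008] rot [-0.0007  0.0006 -0.01  ]
```

Scaled: 0.0095 m / 0.75 = 0.0127, -0.0035 m / 0.75 = -0.0047, -0.01 rad / 3.1416 = -0.0032.

```bash
echo '[0.0127,-0.0047,0,0,0,-0.0032,0,0,0,0,0,0,0,0,0,0,0,0]' > next.json && python3 steer.py next.json >/dev/null; python3 -c "
from h import *
to(.4826,.1242,.069,1.442)"
```

```text
d tool [-0.002  -0.0003  0.0004] rot [ 0.0019 -0.0009  0.0022]
```

Good. Close on the grip.

```bash
echo '[0,0,0,0,0,0,0,0,0,0,0,0,0,0,0,0,0,0,0,0,0,0,0,0,0,0,0,0,0,0]' > next.json && python3 steer.py next.json 0.0 25; echo '[0,0,0,0,0,0,0,0,0,0,0,0]' > next.json && python3 steer.py next.json;python3 - <<'E'
from h import *
to(.4826,.1242,.069,1.442)
p,q,o=state();F=R.from_euler('z',1.442).as_matrix()
print("fixture grasp pt",(F.T@(p+q.as_matrix()[:,2]*.006-[.498,.2432,0])).round(4))
rr=.1205
a=np.radians(86)-np.arange(0,1.61,.16)
P=np.c_[-rr*np.sin(a),.055+rr*np.cos(a)];print(P.round(4).tolist());print(np.diff(P,axis=0).round(4).tolist())
E
```

```text
time: 3.98
tcp_pos: [0.4812, 0.125, 0.0681]
eef_rot: [-0.001, 0.751, 0.66, -0.001]
force: [-31.8, 4.6, 26.2]
opening: 0.301
gripper_force: 22.1
time: 4.15
tcp_pos: [0.4808, 0.1252, 0.0684]
eef_rot: [-0.001, 0.751, 0.66, -0.001]
force: [-7.8, 0.4, 8.8]
opening: 0.299
gripper_force: 29.1
d tool [-0.0007  0.0019 -0.0006] rot [-0.0028  0.0014  0.0006]
fixture grasp pt [-0.1193  0.0019  0.0624]
[[-0.1202, 0.0634], [-0.1173, 0.0824], [-0.1115, 0.1008], [-0.1027, 0.118], [-0.0914, 0.1335], [-0.0777, 0.1471], [-0.0621, 0.1583], [-0.0448, 0.1669], [-0.0264, 0.1726], [-0.0073, 0.1753], [0.0119, 0.1749]]
[[0.0029, 0.019], [0.0059, 0.0183], [0.0087, 0.0172], [0.0113, 0.0156], [0.0137, 0.0136], [0.0157, 0.0112], [0.0172, 0.0086], [0.0184, 0.0057], [0.0191, 0.0027], [0.0193, -0.0004]]
```

Scaled: -0.0095 m / 0.75 = -0.0127, -0.001 m / 0.75 = -0.0013.

```bash
echo '[0.0013,-0.0013,-0.0127,0,0,0,0.0027,0,-0.0127,0,0,0,0.0036,0,-0.0124,0,0,0,0.0043,0,-0.012,0,0,0]' > next.json && python3 steer.py next.json; echo '[0.0053,0,-0.0117,0,0,0,0.0063,0,-0.0112,0,0,0,0,0,0,0,0,0]' > next.json && python3 steer.py next.json
cat > fx.py <<'E'
from h import *
p,q,o=state();F=R.from_euler('z',1.442).as_matrix()
g=F.T@(p+q.as_matrix()[:,2]*.006-[.498,.2432,0]);d=g-[0,0,.055]
print("fixture grasp",g.round(4),"r",np.hypot(d[0],d[2]).round(4),"theta",(np.radians(86)+np.arctan2(d[0],d[2])).round(3),"F fix",(F.T@o["force"]).round(1),o["opening"],o["time"])
E
python3 fx.py
```

```text
time: 4.48
tcp_pos: [0.4819, 0.134, 0.1063]
eef_rot: [-0.0, 0.751, 0.66, -0.001]
force: [-3.3, 1.9, -5.7]
opening: 0.3
gripper_force: 27.2
time: 4.73
tcp_pos: [0.4833, 0.1436, 0.1246]
eef_rot: [0.0, 0.751, 0.661, -0.0]
force: [-9.3, -1.2, 3.3]
opening: 0.303
gripper_force: 28.6
fixture grasp [-0.1007  0.0018  0.1186] r 0.1191 theta 0.494 F fix [-2.4  9.1  3.3] 0.3028061945217179 4.7333
```

Scaled: -0.0079 m / 0.75 = -0.0105, -0.0077 m / 0.75 = -0.0103.

```bash
echo '[0.0073,-0.0013,-0.0105,0,0,0,0.008,0,-0.0103,0,0,0,0.0088,0,-0.0093,0,0,0,0.0093,0,-0.0088,0,0,0,0.0101,0,-0.0077,0,0,0]' > next.json && python3 steer.py next.json; python3 fx.py; echo '[0.0107,0,-0.0072,0,0,0,0.0113,0,-0.006,0,0,0,0.0117,0,-0.0055,0,0,0,0.0121,0,-0.004,0,0,0]' > next.json && python3 steer.py next.json; python3 fx.py
```

```text
time: 5.15
tcp_pos: [0.4875, 0.1759, 0.1589]
eef_rot: [0.0, 0.751, 0.66, 0.0]
force: [-0.7, -1.4, -4.0]
opening: 0.299
gripper_force: 28.3
fixture grasp [-0.0681  0.0018  0.1529] r 0.1192 theta 0.893 F fix [-1.5  0.5 -4. ] 0.29936761804451534 5.15
time: 5.48
tcp_pos: [0.492, 0.21, 0.1755]
eef_rot: [0.0, 0.751, 0.66, 0.0]
force: [-0.0, -3.6, 0.0]
opening: 0.299
gripper_force: 29.0
fixture grasp [-0.0336  0.0017  0.1695] r 0.1194 theta 1.215 F fix [-3.6 -0.4  0. ] 0.29915072751533905 5.4833
```

```bash
echo '[0.0124,0,-0.0032,0,0,0,0.0127,0,-0.0021,0,0,0,0.0128,0,-0.0013,0,0,0,0.0129,0,0,0,0,0,0.0053,0,0,0,0,0]' > next.json && python3 steer.py next.json; python3 fx.py; echo '[0,0,0,0,0,0,0,0,0,0,0,0]' > next.json && python3 steer.py next.json; python3 fx.py
```

```text
time: 5.9
tcp_pos: [0.4978, 0.2533, 0.1802]
eef_rot: [-0.0, 0.751, 0.661, 0.001]
force: [2.5, -2.1, 1.5]
opening: 0.302
gripper_force: 29.3
fixture grasp [0.01   0.0015 0.1742] r 0.1196 theta 1.584 F fix [-1.7 -2.8  1.5] 0.3017449359706881 5.9
time: 6.07
tcp_pos: [0.4977, 0.2529, 0.1803]
eef_rot: [-0.0, 0.751, 0.661, 0.002]
force: [3.9, 2.7, -1.2]
opening: 0.3
gripper_force: 29.0
fixture grasp [0.0096 0.0015 0.1743] r 0.1197 theta 1.581 F fix [ 3.1 -3.6 -1.2] 0.300194494667122 6.0667
```

```bash
echo '[0,0,0,0,0,0,0,0,0,0,0,0,0,0,0,0,0,0,0,0,0,0,0,0,0,0,0,0,0,0]' > next.json && python3 steer.py next.json 1.0 25
python3 - <<'E'
from h import *
a=viewer.grab_frame("scene")[100:220,310:460,::-1];b=viewer.grab_frame("wrist")[:,:,::-1]
a=cv2.resize(a,(500,400),interpolation=cv2.INTER_CUBIC);b=b[:,170:470]
cv2.imwrite("pics/s2.png",np.hstack([a,b]))
E
```

```text
time: 6.48
tcp_pos: [0.4966, 0.251, 0.1797]
eef_rot: [-0.0, 0.751, 0.66, -0.0]
force: [-0.1, -0.4, -0.1]
opening: 0.982
gripper_force: 0.0
```

View pics/s2.png

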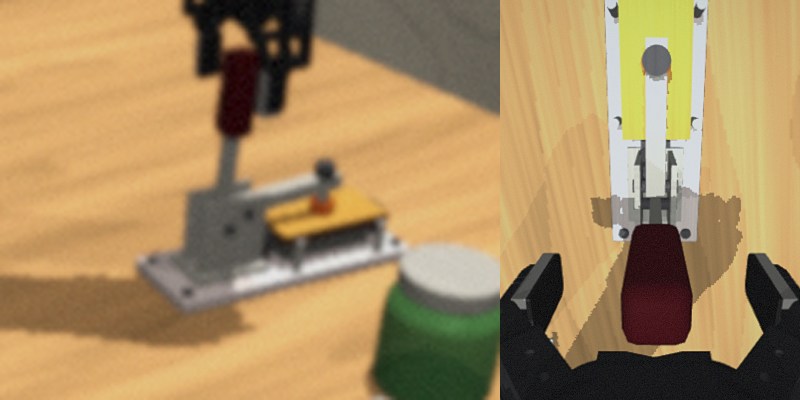

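The left half shows the arm level with its orange pad pressed on the plaque (320,205) and the handle upright. On the right, both fingers stand clear of the grip. I'll wait 2.1 s, then take hold again.

```bash
for i in 1 2 3 4 5; do echo '[0,0,0,0,0,0,0,0,0,0,0,0,0,0,0,0,0,0,0,0,0,0,0,0,0,0,0,0,0,0]' > next.json && python3 steer.py next.json >/dev/null; done; python3 fx.py; for i in 1 2; do echo '[0,0,0,0,0,0,0,0,0,0,0,0,0,0,0,0,0,0,0,0,0,0,0,0]' > next.json && python3 steer.py next.json 0.0 30; done; python3 fx.py
```

```text
fixture grasp [0.0077 0.0022 0.1738] r 0.119 theta 1.566 F fix [-0.6 -0.  -1.1] 1.0024962736428162 8.6667
time: 9.0
tcp_pos: [0.4968, 0.2512, 0.1798]
eef_rot: [-0.0, 0.751, 0.66, 0.0]
force: [0.2, -0.4, 0.9]
opening: 0.453
gripper_force: 0.0
time: 9.33
tcp_pos: [0.4975, 0.251, 0.18]
eef_rot: [0.0, 0.751, 0.66, 0.0]
force: [3.1, -0.8, -0.1]
opening: 0.302
gripper_force: 34.3
fixture grasp [0.0077 0.0015 0.174 ] r 0.1192 theta 1.566 F fix [-0.4 -3.2 -0.1] 0.3015301613064722 9.3333
```

Now swing it back along the same arc.

Scaled: -0.0097 m / 0.75 = -0.0129, -0.0096 m / 0.75 = -0.0128.

```bash
echo '[-0.0093,0,0,0,0,0,-0.0129,0,0,0,0,0,-0.0128,0,0.0013,0,0,0,-0.0127,0,0.0021,0,0,0,-0.0124,0,0.0032,0,0,0]' > next.json && python3 steer.py next.json >/dev/null; python3 fx.py; echo '[-0.0121,0,0.004,0,0,0,-0.0117,0,0.0055,0,0,0,-0.0113,0,0.006,0,0,0,-0.0107,0,0.0072,0,0,0]' > next.json && python3 steer.py next.json >/dev/null; python3 fx.py;  echo '[-0.0101,0,0.0077,0,0,0,-0.0093,0,0.0088,0,0,0,-0.0088,0,0.0093,0,0,0,-0.008,0,0.0103,0,0,0,-0.0073,0,0.0105,0,0,0]' > next.json && python3 steer.py next.json >/dev/null; python3 fx.py
```

```text
fixture grasp [-0.0368  0.0017  0.1689] r 0.1197 theta 1.189 F fix [ 5.4 -3.9 -5.2] 0.3005859225893089 9.75
fixture grasp [-0.0709  0.0018  0.1522] r 0.1203 theta 0.871 F fix [ 5.1 -2.1  1.7] 0.2965214345818131 10.0833
fixture grasp [-0.1051  0.002   0.1161] r 0.1216 theta 0.457 F fix [ 4.2 -1.5  2.9] 0.30591250819199145 10.5
```

Scaled: 0.0093 m / 0.75 = 0.0124, 0.009 m / 0.75 = 0.012.

```bash
echo '[-0.0059,0,0.0112,0,0,0,-0.0048,0,0.0117,0,0,0,-0.004,0,0.012,0,0,0,-0.0027,0,0.0124,0,0,0]' > next.json && python3 steer.py next.json >/dev/null; python3 fx.py;echo '[-0.0013,0,0.0127,0,0,0,0,0,0.01,0,0,0,0,0,0,0,0,0]' > next.json && python3 steer.py next.json >/dev/null; python3 fx.py
```

```text
fixture grasp [-0.1196  0.0021  0.0802] r 0.1222 theta 0.137 F fix [-3.1 -3.   4.5] 0.2991009359387556 10.8333
fixture grasp [-0.1219  0.0022  0.062 ] r 0.1221 theta -0.012 F fix [-4.  -5.2  0.2] 0.29786019373006994 11.0833
```

Scaled: -0.038 m / 0.75 = -0.0507, -0.02 m / 0.75 = -0.0267.

```bash
echo '[0,0,0,0,0,0,0,0,0,0,0,0,0,0,0,0,0,0,0,0,0,0,0,0]' > next.json && python3 steer.py next.json 1.0; echo '[0,0,-0.0267,0,0,0,0,0,-0.0507,0,0,0,0,0,-0.0507,0,0,0,0,0,-0.0507,0,0,0,0,0,-0.0507,0,0,0]' > next.json && python3 steer.py next.json >/dev/null;echo '[0,0,-0.04,0,0,0,0.0507,0,0,0,0,0,0.0507,0,0,0,0,0,0.0507,0,0,0,0,0,0.04,0,0,0,0,0]' > next.json && python3 steer.py next.json >/dev/null;echo '[0,0,0,0,0,0,0,0,0,0,0,0]' > next.json && python3 steer.py next.json
python3 - <<'E'
from h import *
import json
c=viewer.calibration("wrist");f=viewer.grab_frame("wrist")[...,::-1];cv2.imwrite("pics/w2.png",f)
json.dump({k:np.array(v).tolist() for k,v in c.items()},open("w2.json","w"))
M=R.from_euler('z',1.442).as_matrix()
for X in [(160,-27,44),(50,-27,44),(50,27,44),(160,27,44)]:
    print(X,proj(c,M@(np.array(X)/1000)+[.498,.2432,0]).round(1)[0])
cv2.imwrite("pics/w2c.png",cv2.resize(f[0:230,200:460],(678,600),interpolation=cv2.INTER_CUBIC))
E
python3 fx.py
```

```text
time: 11.42
tcp_pos: [0.48, 0.1259, 0.0699]
eef_rot: [-0.0, 0.751, 0.661, -0.001]
force: [-0.3, 0.5, 0.2]
opening: 0.852
gripper_force: 0.0
time: 12.42
tcp_pos: [0.498, 0.2709, 0.2718]
eef_rot: [-0.001, 0.749, 0.662, -0.0]
force: [1.1, -0.1, -0.2]
opening: 1.0
gripper_force: 0.0
(160, -27, 44) [354.7  38.9]
(50, -27, 44) [351.4 148.9]
(50, 27, 44) [301.8 148.6]
(160, 27, 44) [300.4  38.5]
fixture grasp [0.0257 0.0029 0.2657] r 0.2123 theta 1.623 F fix [-1.4 -0.4  0.1] 0.9980307724317987 12.4667
```

View pics/w2c.png

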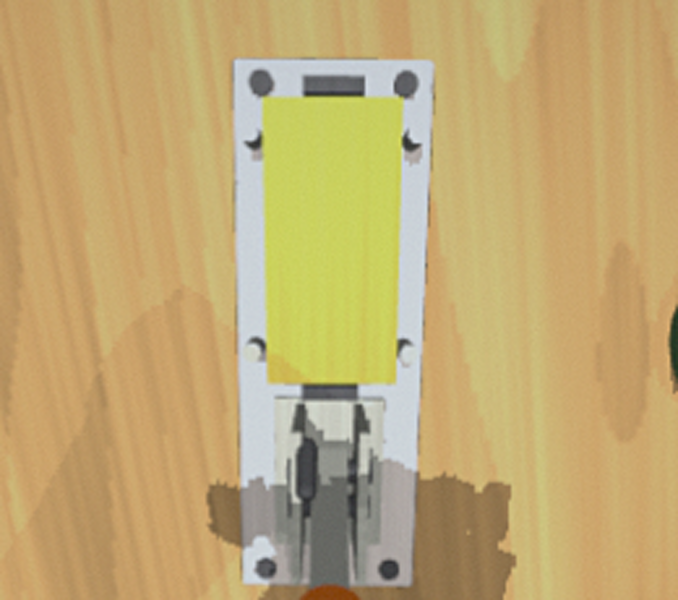

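The crop shows the plaque in its nest with corners (264,97), (404,97), (397,383), (268,383). The arm has swung back clear and the orange pad is at (330,595). Next I'll fit the plaque's pose and height from both views.

Run:
```python
from fit0 import *
import json
c=json.load(open("w2.json"));W=lambda p:(np.array(p,float)+.5)/2.608-.5+[200,0]
w=[(c,W(p),X) for p,X in [((264,97),(55,27,0)),((404,97),(55,-27,0)),((397,383),(-55,-27,0)),((268,383),(-55,27,0))]]
t=[(ct,uv,(X[0]-105,X[1],0)) for k,uv,X in pl if k is ct]
for n,i in(("wrist",w),("w+top",w+t)):
    x,e=fit(i,[.51,.35,1.44,.04]);print(n,x.round(4),e.tolist())
to(.5115,.3485,.12,1.442)
```

```text
wrist [0.5122 0.3493 1.4464 0.0417] [[-0.2, -0.0], [0.1, 0.1], [-0.0, 0.0], [0.1, -0.1]]
w+top [0.5122 0.3493 1.4499 0.0418] [[-0.4, 0.1], [-0.0, -0.0], [0.2, -0.0], [0.3, 0.1], [1.2, 0.2], [-0.2, 1.4], [-0.3, -0.3], [-0.4, -1.2]]
d tool [0.0805 0.0031 0.1517] rot [-0.001   0.0009  0.0028]
```

Scaled: 0.03 m / 0.75 = 0.04, 0.0214 m / 0.75 = 0.0285.

```bash
echo '[0.04,0.002,0,0,0,0,0.04,0.0013,0,0,0,0,0.0285,0.0013,0,0,0,0,0,0,0,0,0,0]' > next.json && python3 steer.py next.json 1.0 >/dev/null; echo '[0,0,0.048,0,0,0,0,0,0.048,0,0,0,0,0,0.048,0,0,0,0,0,0.04,0,0,0,0,0,0,0,0,0]' > next.json && python3 steer.py next.json; python3 -c "
from h import *
to(.5122,.3493,.045,1.446)"
```

```text
time: 13.22
tcp_pos: [0.511, 0.3439, 0.1282]
eef_rot: [0.0, 0.751, 0.66, -0.005]
force: [-2.0, -1.8, -0.1]
opening: 0.997
gripper_force: 0.0
d tool [0.0062 0.001  0.0831] rot [-0.0066  0.0082 -0.0051]
```

Scaled: 0.02 m / 0.75 = 0.0267, 0.015 m / 0.75 = 0.02, 0.008 rad / 3.1416 = 0.0025.

```bash
echo '[0.008,0.0013,0.0267,-0.0019,0.0025,-0.0016,0,0,0.0267,0,0,0,0,0,0.02,0,0,0,0,0,0,0,0,0]' > next.json && python3 steer.py next.json; python3 -c "
from h import *
to(.5122,.3493,.045,1.446)"
```

```text
time: 13.55
tcp_pos: [0.5146, 0.3529, 0.0776]
eef_rot: [-0.0, 0.75, 0.662, 0.003]
force: [-1.3, -0.7, 0.0]
opening: 1.006
gripper_force: 0.0
d tool [-0.0041 -0.0021  0.0326] rot [ 0.004  -0.0048  0.0005]
```

Scaled: 0.015 m / 0.75 = 0.02, 0.01 m / 0.75 = 0.0133, -0.003 rad / 3.1416 = -0.001.

```bash
echo '[-0.0033,-0.002,0.02,0.0006,-0.001,0,0,0,0.0133,0,0,0,0,0,0.008,0,0,0,0,0,0,0,0,0,0,0,0,0,0,0]' > next.json && python3 steer.py next.json; python3 -c "
from h import *
to(.5122,.3493,.045,1.446)"
```

```text
time: 13.97
tcp_pos: [0.5133, 0.353, 0.0482]
eef_rot: [-0.0, 0.749, 0.662, 0.003]
force: [0.3, 1.1, 0.5]
opening: 1.002
gripper_force: 0.0
d tool [-0.0039 -0.0006  0.0032] rot [ 0.0038 -0.0048  0.0019]
```

Scaled: -0.0038 m / 0.75 = -0.0051, 0.003 m / 0.75 = 0.004, -0.005 rad / 3.1416 = -0.0016.

```bash
echo '[-0.0051,-0.0008,0.004,0.001,-0.0016,0.0006,0,0,0,0,0,0,0,0,0,0,0,0]' > next.json && python3 steer.py next.json >/dev/null; python3 -c "
from h import *
to(.5122,.3493,.045,1.446)"; echo '[0,0,0,0,0,0,0,0,0,0,0,0,0,0,0,0,0,0,0,0,0,0,0,0,0,0,0,0,0,0]' > next.json && python3 steer.py next.json 0.0 40; echo '[0,0,0,0,0,0,0,0,0,0,0,0]' > next.json && python3 steer.py next.json;python3 -c "
from h import *
to(.5122,.3493,.045,1.446)"
```

```text
d tool [ 0.0001 -0.0003  0.0005] rot [ 0.0013  0.0001 -0.0004]
time: 14.63
tcp_pos: [0.5124, 0.3496, 0.0456]
eef_rot: [0.0, 0.75, 0.662, 0.001]
force: [-0.9, 0.2, 4.3]
opening: 0.62
gripper_force: 42.6
time: 14.8
tcp_pos: [0.5124, 0.3496, 0.0456]
eef_rot: [0.0, 0.75, 0.662, 0.001]
force: [-0.4, -1.4, 6.1]
opening: 0.619
gripper_force: 42.8
d tool [-0.0003 -0.0002  0.0006] rot [ 0.0015 -0.0003 -0.0001]
```

Scaled: -0.03 m / 0.75 = -0.04, -0.02 m / 0.75 = -0.0267.

```bash
echo '[0,0,-0.0133,0,0,0,0,0,-0.0267,0,0,0,0,0,-0.04,0,0,0,0,0,-0.04,0,0,0,0,0,-0.04,0,0,0]' > next.json && python3 steer.py next.json >/dev/null; echo '[0,0,-0.04,0,0,0,0,0,-0.04,0,0,0,0,0,-0.0267,0,0,0,0,0,0,0,0,0]' > next.json && python3 steer.py next.json; for i in 1 2; do echo '[0,0,0,0,0,0.0318,0,0,0,0,0,0.0398,0,0,0,0,0,0.0398,0,0,0,0,0,0.0398,0,0,0,0,0,0.0398]' > next.json && python3 steer.py next.json >/dev/null; done; echo '[0,0,0,0,0,0.0382,0,0,0,0,0,0.0382,0,0,0,0,0,0.0223,0,0,0,0,0,0]' > next.json && python3 steer.py next.json; python3 -c "
from h import *
to(.39,-.157,.24,-.061);print(state()[2]['q'].round(2))"
```

```text
time: 15.55
tcp_pos: [0.5131, 0.3509, 0.2505]
eef_rot: [0.001, 0.75, 0.662, 0.004]
force: [0.2, 0.2, -0.5]
opening: 0.626
gripper_force: 42.5
time: 16.72
tcp_pos: [0.5115, 0.349, 0.2443]
eef_rot: [0.001, 0.999, -0.034, -0.0]
force: [0.0, -0.5, -1.4]
opening: 0.62
gripper_force: 42.4
d tool [-0.0873  0.513   0.005 ] rot [ 0.0013  0.0003 -0.0061]
[-0.4   0.44 -0.39  1.6   0.18  1.13 -2.47]
```

Scaled: 0.036 m / 0.75 = 0.048, -0.009 m / 0.75 = -0.012.

```bash
for i in 1 2; do echo '[-0.012,0.048,0,0,0,0,-0.012,0.048,0,0,0,0,-0.012,0.048,0,0,0,0,-0.012,0.048,0,0,0,0,-0.012,0.048,0,0,0,0]' > next.json && python3 steer.py next.json >/dev/null; done; echo '[-0.012,0.048,0,0,0,0,-0.012,0.048,0,0,0,0,-0.012,0.048,0,0,0,0,-0.012,0.048,-0.0133,0,0,0]' > next.json && python3 steer.py next.json >/dev/null;echo '[0,0,-0.0133,0,0,0,0,0,0,0,0,0,0,0,0,0,0,0]' > next.json && python3 steer.py next.json
python3 - <<'E'
from h import *
import json
to(.36,-.157,.26,-.061)
c=viewer.calibration("wrist");f=viewer.grab_frame("wrist")[...,::-1]
json.dump({k:np.array(v).tolist() for k,v in c.items()},open("w3.json","w"))
cv2.imwrite("pics/w3.png",f)
M=R.from_euler('z',-.061).as_matrix()
for X in [(95,45,12),(95,-45,12),(-31,25,120),(-31,-25,120),(31,25,120),(31,-25,120),(69,25,126),(69,-25,126)]:
    print(X,proj(c,M@(np.array(X)/1000)+[.491,-.158,0]).round(1)[0])
E
```

```text
time: 18.13
tcp_pos: [0.3541, -0.1452, 0.265]
eef_rot: [0.0, 1.0, -0.031, 0.001]
force: [-0.1, 0.4, -1.3]
opening: 0.627
gripper_force: 42.7
d tool [0.0066 0.0114 0.0051] rot [ 0.     -0.0016 -0.0018]
(95, 45, 12) [282.9 -63.1]
(95, -45, 12) [373.1 -63.2]
(-31, 25, 120) [296.8  57.9]
(-31, -25, 120) [361.9  57.9]
(31, 25, 120) [294.9 -33.7]
(31, -25, 120) [364.4 -33.7]
(69, 25, 126) [293.  -99.7]
(69, -25, 126) [367.  -99.7]
```

View pics/w3.png

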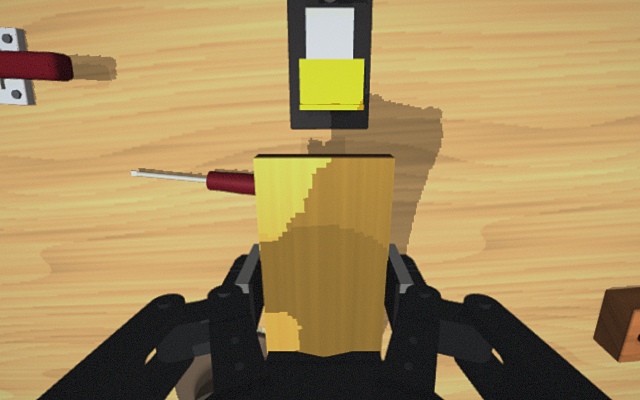

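The wrist picture shows the near rest with its inner edge at row 59, columns 300-364, and stop rows 104-110. The plaque sits square in the fingers with its front edge at columns 255-393, row 155. I'll step forward to see the far rest.

Scaled: 0.03 m / 0.75 = 0.04, 0.0115 m / 0.75 = 0.0153.

```bash
echo '[0.04,0.0153,0,0,0,0,0.04,0,0,0,0,0,0.04,0,0,0,0,0,0,0,0,0,0,0,0,0,0,0,0,0]' > next.json && python3 steer.py next.json
python3 - <<'E'
from h import *
import json
c=viewer.calibration("wrist");f=viewer.grab_frame("wrist")[...,::-1]
json.dump({k:np.array(v).tolist() for k,v in c.items()},open("w4.json","w"))
a=cv2.resize(f[0:170,230:430],(800,680),interpolation=cv2.INTER_CUBIC)[:600]
cv2.imwrite("pics/w4.png",a)
M=R.from_euler('z',-.061).as_matrix()
for X in [(-31,25,120),(-31,-25,120),(31,25,120),(31,-25,120),(69,25,126),(69,-25,126)]:
    print(X,proj(c,M@(np.array(X)/1000)+[.491,-.158,0]).round(1)[0])
E
```

```text
time: 18.6
tcp_pos: [0.4441, -0.1609, 0.2637]
eef_rot: [-0.0, 1.0, -0.03, -0.001]
force: [0.4, -0.1, -1.8]
opening: 0.624
gripper_force: 42.7
(-31, 25, 120) [287.4 173. ]
(-31, -25, 120) [346.7 173.1]
(31, 25, 120) [285.   96.2]
(31, -25, 120) [348.5  96.3]
(69, 25, 126) [282.5  42.7]
(69, -25, 126) [350.3  42.8]
```

View pics/w4.png

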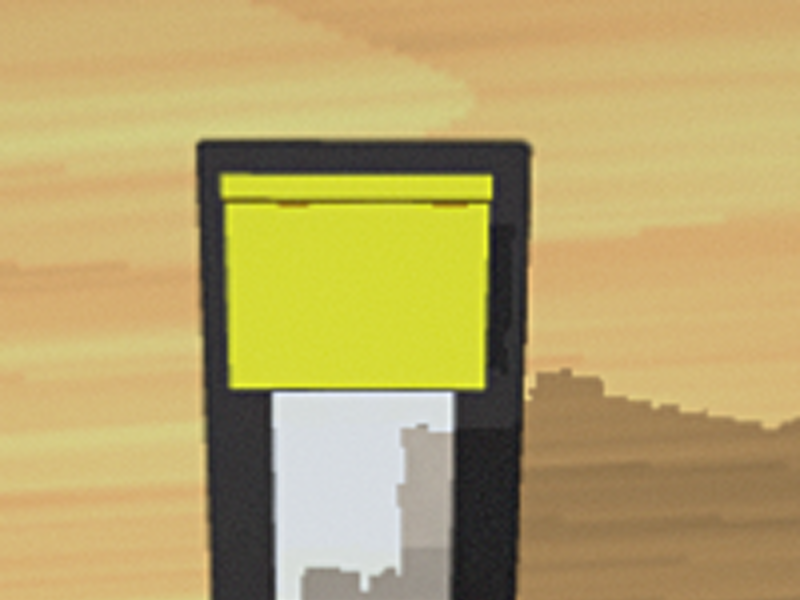

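The crop shows the far rest: inner corners (229,389) and (486,389), end stop's outer corners (220,175) and (494,175). Combined fit of both wrist views:

Run:
```python
from fit0 import *
import json
a,b=json.load(open("w3.json")),json.load(open("w4.json"));W=lambda p:(np.array(p,float)+.5)/4-.5+[230,0]
A=[(a,(300,59),(-31,25,0)),(a,(364,59),(-31,-25,0)),(a,(299.5,110),(-69,25,6)),(a,(363.5,110),(-69,-25,6))]
B=[(b,W(p),X) for p,X in [((229,389),(31,25,0)),((486,389),(31,-25,0)),((220,175),(69,25,6)),((494,175),(69,-25,6))]]
T_=[(k,uv,(X[0],X[1],X[2]-120)) for k,uv,X in re]
for n,i in(("far",B),("wrist",A+B),("all",A+B+T_)):
    x,e=fit(i,[.49,-.158,-.06,.12]);print(n,x.round(4),e.tolist())
to(.491,-.159,.17,-.061)
# plaque in hand, from w3: front edge top corners
p=onz(a,[(255,155.5),(393,156)],.265-.0456+.044);print(p.round(4))
```

```text
far [ 0.4903 -0.1598 -0.0605  0.1217] [[0.2, 0.1], [-0.1, 0.2], [0.0, -0.2], [-0.2, -0.1]]
wrist [ 0.4903 -0.1598 -0.061   0.1205] [[-0.9, -0.3], [0.3, -0.3], [0.1, -0.1], [0.1, -0.1], [0.4, 0.2], [-0.2, 0.3], [0.2, 0.1], [-0.3, 0.2]]
all [ 0.4904 -0.1597 -0.0606  0.1197] [[-0.9, -0.3], [0.1, -0.4], [0.1, -0.3], [-0.1, -0.3], [0.3, 0.0], [-0.5, 0.1], [0.2, 0.1], [-0.5, 0.2], [0.3, -0.0], [-0.1, 0.2], [0.4, 0.1], [0.2, 0.7], [0.9, 0.4], [0.1, 1.0], [0.4, -0.0], [0.8, 0.2]]
d tool [ 0.048  -0.005   0.0938] rot [-0.0008  0.0018  0.0002]
[[ 0.4117 -0.1228  0.2634]
 [ 0.4083 -0.1749  0.2634]]
```

The rows are not in the units I measure in: shifts go in shares of 750 mm and turns go in shares of 180 degrees. I convert before sending: 0.0235 m / 0.75 = 0.0313, -0.002 m / 0.75 = -0.0027.

```bash
echo '[0.0313,-0.0027,0,0,0,0,0.0313,-0.0027,0,0,0,0,0,0,0,0,0,0]' > next.json && python3 steer.py next.json >/dev/null; echo '[0,0,0.04,0,0,0,0,0,0.04,0,0,0,0,0,0.0333,0,0,0,0,0,0.02,0,0,0,0,0,0,0,0,0]' > next.json && python3 steer.py next.json; python3 -c "
from h import *
to(.4895,-.1597,.135,-.061)"
```

```text
time: 19.32
tcp_pos: [0.487, -0.1606, 0.162]
eef_rot: [-0.001, 0.999, -0.031, -0.003]
force: [-1.6, 0.5, -1.4]
opening: 0.621
gripper_force: 42.7
d tool [ 0.0026 -0.001   0.027 ] rot [-0.0012  0.0057 -0.002 ]
```

Scaled: 0.008 m / 0.75 = 0.0107, 0.006 m / 0.75 = 0.008, 0.005 rad / 3.1416 = 0.0016.

```bash
echo '[0.0035,-0.0013,0.0107,-0.0003,0.0016,0,0,0,0.0107,0,0,0,0,0,0.008,0,0,0,0,0,0.004,0,0,0,0,0,0,0,0,0]' > next.json && python3 steer.py next.json; python3 -c "
from h import *
to(.4895,-.1597,.1316,-.061)"
```

```text
time: 19.73
tcp_pos: [0.4928, -0.1609, 0.14]
eef_rot: [0.001, 0.999, -0.032, 0.003]
force: [-0.8, 0.6, -0.8]
opening: 0.625
gripper_force: 42.8
d tool [-0.0035 -0.001   0.0084] rot [ 0.001  -0.0055 -0.0031]
```

Scaled: -0.003 m / 0.75 = -0.004, 0.002 m / 0.75 = 0.0027, -0.0045 rad / 3.1416 = -0.0014.

```bash
echo '[-0.004,-0.0013,0.0027,0.0003,-0.0014,-0.001,0,0,0.0027,0,0,0,0,0,0.0027,0,0,0,0,0,0,0,0,0,0,0,0,0,0,0]' > next.json && python3 steer.py next.json; python3 -c "
from h import *
to(.4895,-.1597,.1316,-.061)"
```

```text
time: 20.15
tcp_pos: [0.4902, -0.1598, 0.1343]
eef_rot: [0.0, 1.0, -0.031, 0.001]
force: [0.1, -0.4, -1.5]
opening: 0.618
gripper_force: 42.8
d tool [-0.0007 -0.0001  0.0027] rot [ 0.0001 -0.0015 -0.0003]
```

Scaled: 0.001 m / 0.75 = 0.0013.

```bash
for i in 1 2 3; do echo '[0,0,0.0013,0,0,0,0,0,0,0,0,0,0,0,0,0,0,0]' > next.json && python3 steer.py next.json | grep -E 'pos|^force'; done
```

```text
tcp_pos: [0.4902, -0.1598, 0.1333]
force: [0.2, 0.2, -0.4]
tcp_pos: [0.4901, -0.1598, 0.1322]
force: [0.3, -0.2, -1.1]
tcp_pos: [0.4903, -0.1598, 0.1316]
force: [-0.6, 0.1, 3.6]
```

Contact (+3.6 N) at the expected height. Hold still for a moment, then release slowly and back off upward.

Scaled: -0.03 m / 0.75 = -0.04, -0.02 m / 0.75 = -0.0267.

```bash
echo '[0,0,0,0,0,0,0,0,0,0,0,0,0,0,0,0,0,0,0,0,0,0,0,0]' > next.json && python3 steer.py next.json | grep -E 'pos|^force'; echo '[0,0,0,0,0,0,0,0,0,0,0,0,0,0,0,0,0,0,0,0,0,0,0,0,0,0,0,0,0,0]' > next.json && python3 steer.py next.json 1.0; echo '[0,0,-0.0133,0,0,0,0,0,-0.0267,0,0,0,0,0,-0.04,0,0,0,0,0,-0.04,0,0,0,0,0,-0.04,0,0,0]' > next.json && python3 steer.py next.json >/dev/null; echo '[0,0,-0.0267,0,0,0,-0.04,0,0,0,0,0,-0.04,0,0,0,0,0,0,0,0,0,0,0,0,0,0,0,0,0]' > next.json && python3 steer.py next.json
python3 - <<'E'
from h import *
s=viewer.grab_frame("scene")[100:260,190:460,::-1];w=viewer.grab_frame("wrist")[:,:,::-1]
s=cv2.resize(s,(480,284),interpolation=cv2.INTER_CUBIC);w=cv2.resize(w,(480,300))
cv2.imwrite("pics/e.png",np.vstack([s,w]))
E
```

```text
tcp_pos: [0.4903, -0.1598, 0.1316]
force: [-1.1, 0.5, 6.1]
time: 21.65
tcp_pos: [0.4902, -0.1598, 0.1311]
eef_rot: [0.0, 1.0, -0.031, 0.001]
force: [0.4, 0.1, 0.9]
opening: 1.0
gripper_force: 0.0
time: 22.48
tcp_pos: [0.4292, -0.1563, 0.2723]
eef_rot: [0.0, 1.0, -0.031, 0.001]
force: [0.3, 0.2, -0.7]
opening: 1.001
gripper_force: 0.0
```

View pics/e.png

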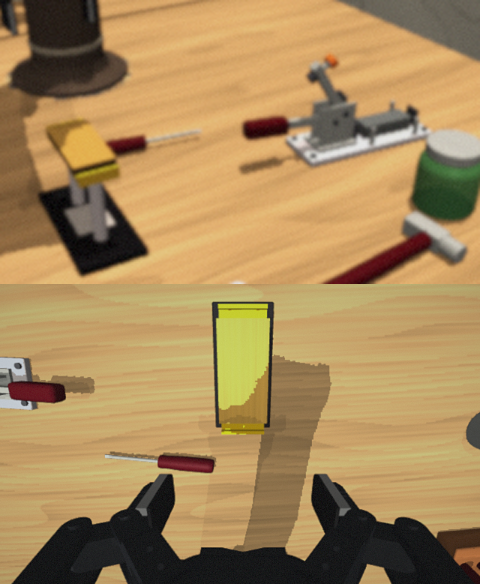

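The plaque lies level and square on both rests, between the end stops at (242,310) and (242,430). The clamp is open with its handle down at (265,127), and the gripper is clear. Handing in.

```bash
python3 -c "
from rig import r, viewer
print(r.sign_off())"
```

```text
the job is handed in; nothing more can be done
None
```

I clamped the plaque, left it on its own for over two seconds, swung the clamp fully open again, set the plaque level and brass side up on both rests, and handed the job in at about 22.6 s; no verdict was returned.

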